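# Free the jammed liner cup from the red slide-waste holder

## Robot

A 6-joint arm with a two-finger parallel gripper is mounted at the origin on the work surface. World frame = base frame: x ahead of the robot, y to its left, z up, the work surface at z = 0. Lengths are in m, angles in degrees, forces in N, time in s.
With the tool pointing down it reaches from about 0.375 to 0.925 m from the base axis. Payload 5.7 kg.
Tool frame: the origin (TCP) lies on the centre line of the jaws, within the pads' length; the fingertips stand 11 mm ahead of it and the grasp point (between the pads) lies 8 mm behind it (robot.tip_reach is the distance from the TCP to the fingertips, in m); z points along the fingers, y is the direction in which the jaws open and shut (so a half turn about z gives the same grasp; the last joint's range is limited). The gripper opens to 88 mm and grips with 3 to 60 N. Pads are 20 mm wide; open, the fingers measure 115 mm over their backs; the gripper's body (75 mm by 178 mm) begins 61 mm behind the grasp point.
Start: joints at [-73.803, 20.558, 86.54, -0, 72.909, -6.595], TCP at [0.232, -0.553, 0.234] pointing down, gripper open.
Joint ranges: [-170.27, 170.27], [-57.76, 135], [12.27, 136.19], [-55.21, 235.2], [11.17, 155.16], [-170.74, 170.74]. Speed limits (degrees/s): [136.94, 136.94, 180, 180, 180, 180].

## Interface

Orientations are given as a 3x3 rotation matrix whose columns are the frame's x, y, z axes.
In Python, from cell import robot gives the robot as it stands.
- The arm moves only by the shell command python3 -m inch 'ROWS' [FORCE]. ROWS is JSON, a list of rows, each a list of 7 numbers: the shift along the tool's x, y, z in cm, then the turn, a rotation vector about the tool's x, y, z in rad, then the closure in counts, from 0 (fully open) to 255 (shut). In form: [[dx, dy, dz, rx, ry, rz, fingers], ...]. A call has 1 to 12 rows; each row shifts and turns the commanded pose from where the row before left it, along the tool's axes as they then stand; what a row does not reach is not made up. A row lasts 1/10 s, in which the tool goes at most 50 mm and 8.59 degrees, less where a joint would pass 70% of its speed; a pose out of reach is approached as far as the arm can. A call is refused whole if a number of a shift passes 5 or a number of a turn 0.15, either way. A call with a gripper value outside its range is refused whole. The fingers move at their own pace and stop on an object; FORCE is the grip in N (left out, the last holds). Time passes only in rows, so rows that do not move let the fingers close. It gives the time, the measured TCP pose, the force and the opening at its end, in the units of the state.
- robot.sense(): the state, without advancing time (a new reading comes with each control period).
- robot.read_camera(name): name is "scene" or "top" or "wrist"; returns a dict with "img" (384x512x3 uint8, blue, green, red), "intrinsics" (3x3 intrinsics, pixels), "cam_to_world" (4x4, takes a point from camera to world coordinates). Camera axes: x right, y down, z forward; pixel columns grow to the right and rows downward; lengths in m; the calibration is good to about 2 mm. A picture is of the moment at which its call begins. There is no depth.
- robot.sign_off(): hands the job in, once; it reports no verdict.
The state is a dict: "time_s": time; "qpos": joint angles; "joint_vel": joint speeds; "tau": joint torques, N m; "tool_pos": TCP position; "ee_rot": TCP orientation; "wrist_force": force on the tool from outside, world axes, zero at the start; "wrist_torque": the same for the moment, N m; "width": opening from 0.0 (shut) to 1.0 (fully open).
Only numpy, scipy, OpenCV 4.12 (cv2) and the standard library are available. Lean on these libraries where they do the work, as an engineer would, in place of code of your own. Each camera call takes 0.05 s, during which the arm holds its last target.

## Task

The yellow liner cup is stuck in the red holder, its two ears caught under the holder's steel clips. Grip it by its rim, twist it until the ears are out from under the clips, pull it straight up and out, and stand it upright in the steel tray without dropping it. Leave the other yellow liner cup in the blue holder.

Things in the scene. Friction and masses are not known exactly. Their poses are not given: they have to be found in the camera images.
- liner: yellow liner cup in the red holder, loose, 0.14 kg, 105 mm high. Origin: centre of underside, z up. Its top 30 mm is a straight rim collar, 92 mm outside, 76 mm inside: an 8 mm wall to pinch, one finger in the hollow cup, one outside. Tapers below to a 72 mm foot. Two ears along its +x and -x, 10 mm wide, reach 58 mm from the axis, 57 to 63 mm above the underside; none under the rim at its +y and -y
- red_holder: red round holder fixed to the bench, 60 mm high, 100 mm across; origin: centre of underside, z up. Liner stands on its floor, 5 mm up. Steel clips at its +x and -x, 18 mm wide, 51 to 69 mm from the axis, tops 78 mm up, hook over the ears (liner x starts within 5 deg of holder x). Turned 25 to 60 deg either way about z (only friction resists) the liner is free; lift 75 mm to clear the clips
- tray: square shallow steel tray fixed to the bench, 180 mm x 180 mm outside, walls 4 mm thick and 14 mm high, inner floor 4 mm above the bench. Origin: centre of its underside at bench level; z up, x and y along its sides
- other_liner: the other yellow liner cup, of the same shape and held the same way, in the blue holder: leave it. Origin: centre of its underside, z up
Mind the look-alikes: they are no part of the job. Leave any green or turquoise look-alike of the other_liner alone.

How it is judged:
By the outcome, as a careful person would: the job done as asked, in the order asked, and still so for the second after the job is handed in, with the robot touching nothing.
It also fails if it takes over 45 s, if anything falls off the work surface, if the arm or the gripper's body presses on something with over 40 N, if the wrist force passes 120 N, or if a joint passes its speed limit or range.

## Working session

There is one attempt and no reset: what is moved stays moved. The work goes in short steps, Python scripts to look and compute and a shell command to move; the robot and the scene stay as the last step left them, time stands still between calls to the robot, and variables do not carry over. Pictures are saved under pics/ and viewed, and the job is handed in when it is done.

```bash
mkdir -p pics; cat > h.py <<'E'
import numpy as np,cv2
from cell import robot
def cam(n,save=None):
    c=robot.read_camera(n)
    if save: cv2.imwrite(f'pics/{save}.png',c['img'])
    return c
def ray(c,u,v,z):
    K=np.array(c['intrinsics']);T=np.array(c['cam_to_world'])
    d=T[:3,:3]@np.linalg.solve(K,[u,v,1]);o=T[:3,3]
    return o+d*(z-o[2])/d[2]
def proj(c,p):
    K=np.array(c['intrinsics']);T=np.array(c['cam_to_world'])
    q=K@(T[:3,:3].T@(np.array(p)-T[:3,3]));return q[:2]/q[2]
E
python3 - <<'E'
from h import *
for n in ("scene","top","wrist"):
    c=cam(n,n+'0');print(n,np.round(c['cam_to_world'],3).tolist(),np.round(c['intrinsics'],1).tolist())
s=robot.sense();print(s['time_s'],s['tool_pos'],s['ee_rot'],s['width'])
E
```

```text
scene [[-0.009, 0.847, -0.531, 0.878], [1.0, 0.01, -0.001, 0.089], [0.004, -0.531, -0.847, 0.711], [0.0, 0.0, 0.0, 1.0]] [[346.6, 0.0, 254.8], [0.0, 346.6, 190.7], [0.0, 0.0, 1.0]]
top [[-0.018, -0.998, 0.055, 0.423], [-1.0, 0.019, 0.014, 0.081], [-0.015, -0.055, -0.998, 0.98], [0.0, 0.0, 0.0, 1.0]] [[393.9, 0.0, 255.0], [0.0, 393.9, 196.6], [0.0, 0.0, 1.0]]
wrist [[0.388, -0.882, -0.266, 0.305], [-0.921, -0.372, -0.111, -0.522], [-0.001, 0.288, -0.958, 0.384], [0.0, 0.0, 0.0, 1.0]] [[282.3, 0.0, 259.6], [0.0, 282.3, 193.5], [0.0, 0.0, 1.0]]
0.15 [ 0.23228009 -0.55266146  0.23301063] [[ 9.21920820e-01  3.87378172e-01 -3.92395861e-04]
 [ 3.87378342e-01 -9.21919890e-01  1.31770198e-03]
 [ 1.48691433e-04 -1.36682254e-03 -9.99999055e-01]] 0.9981415848425547
```

View pics/scene0.png

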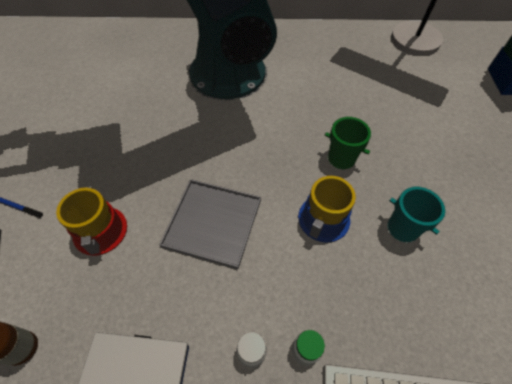

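View pics/top0.png

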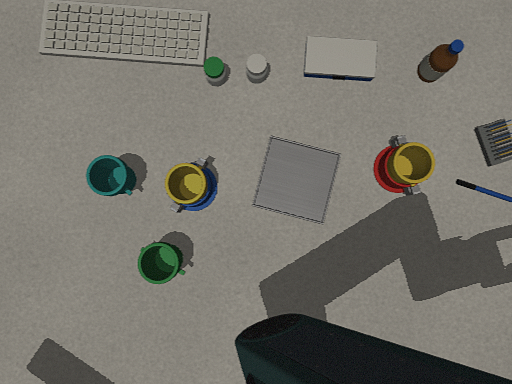

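View pics/wrist0.png

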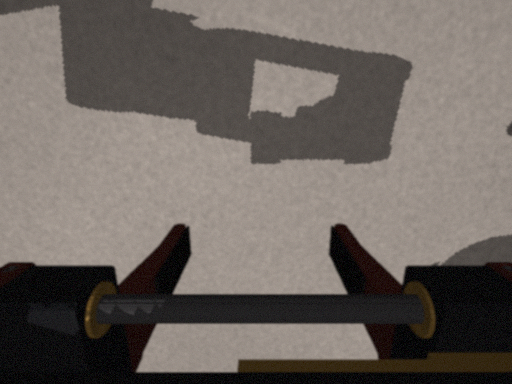

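Top view: red holder with its yellow liner at about (410,162), clips at (397,141) and (414,189). The tray centre is near (297,180) and the other liner near (187,184). Next I measure.

```bash
python3 - <<'E'
from h import *
for n,box in (("top",(360,110,460,210)),("scene",(40,170,150,270))):
    c=cam(n);im=c['img'];hsv=cv2.cvtColor(im,cv2.COLOR_BGR2HSV)
    x0,y0,x1,y1=box
    cv2.imwrite(f'pics/{n}_z1.png',cv2.resize(im[y0:y1,x0:x1],None,fx=6,fy=6,interpolation=cv2.INTER_CUBIC)[:600])
    m=cv2.inRange(hsv,(20,120,40),(35,255,255))
    k,l,st,ce=cv2.connectedComponentsWithStats(m)
    for i in range(1,k):
        if st[i,4]>200:
            cs,_=cv2.findContours((l==i).astype(np.uint8),0,1)
            e=cv2.fitEllipse(cv2.convexHull(max(cs,key=len)));print(n,'yel',st[i],e,ray(c,*e[0],.11))
    if n=='top':
        g=cv2.inRange(im,(100,100,100),(150,150,150))
        print([hsv[180,297],hsv[100,297]])
        for u,v in ((272,137),(340,153),(322,222),(253,207)): print(ray(c,u,v,.014))
E
```

```text
top yel [ 387  142   48   45 1570] ((410.6838073730469, 163.62835693359375), (44.07187271118164, 47.3076286315918), 74.07501983642578) [ 0.53754616 -0.25142706  0.11      ]
top yel [ 165  163   42   41 1375] ((185.81739807128906, 183.19984436035156), (41.98090744018555, 42.884056091308594), 36.79732131958008) [0.50375135 0.24683009 0.11      ]
[array([ 15,   9, 118], dtype=uint8), array([ 19,  26, 139], dtype=uint8)]
[0.62323036 0.0503447  0.014     ]
[ 0.57992863 -0.11617614  0.014     ]
[ 0.41119624 -0.06736683  0.014     ]
[0.45088611 0.10040964 0.014     ]
scene yel [ 310  175   46   49 1752] ((330.9918518066406, 198.9288787841797), (46.18153381347656, 49.698143005371094), 27.172073364257812) [0.51891563 0.24167421 0.11      ]
scene yel [  56  187   54   49 1982] ((83.39401245117188, 211.2107391357422), (48.0576057434082, 53.49018478393555), 96.98634338378906) [ 0.55279554 -0.24974303  0.11      ]
```

```bash
python3 - <<'E'
import cv2
a=cv2.imread('pics/top0.png')[120:240,240:350]
cv2.imwrite('pics/tray_z1.png',cv2.resize(a,None,fx=5,fy=5))
E
```

```text
(no output)
```

View pics/top_z1.png

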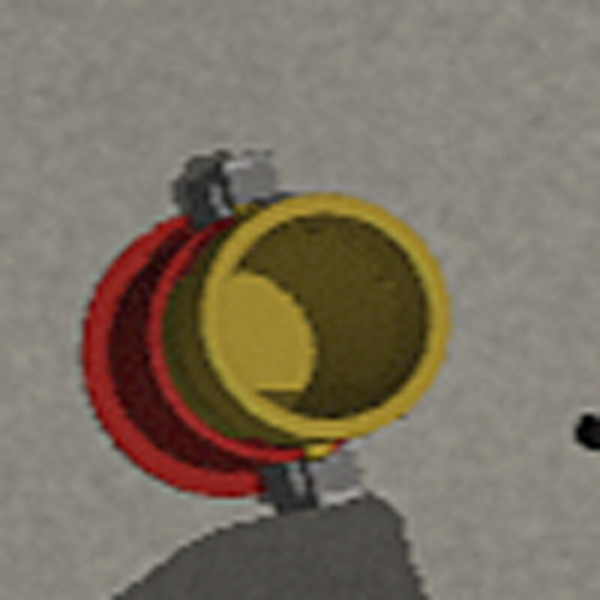

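View pics/scene_z1.png

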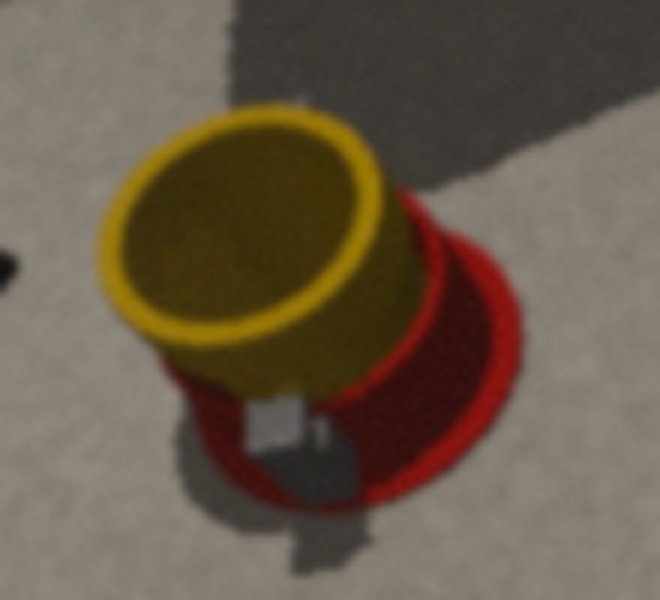

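View pics/tray_z1.png

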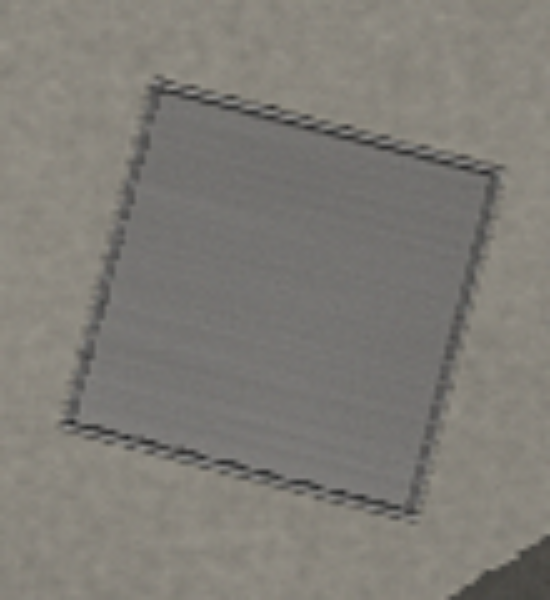

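The zoom shows the bright rim ring centred near top (414.2,162.8) and scene (80.2,207.6), and clip tops near top (401.7,139.7) and (415.5,188.7). I'll refine using the bright ring only.

```bash
cat >> h.py <<'E'
def rim(c,box,v=110):
    x0,y0,x1,y1=box
    im=cv2.resize(c['img'][y0:y1,x0:x1],None,fx=6,fy=6,interpolation=cv2.INTER_CUBIC)
    h=cv2.cvtColor(im,cv2.COLOR_BGR2HSV);m=cv2.inRange(h,(18,120,v),(35,255,255))
    k,l,st,ce=cv2.connectedComponentsWithStats(m)
    i=1+np.argmax(st[1:,2]*st[1:,3])
    cs,_=cv2.findContours((l==i).astype(np.uint8),cv2.RETR_EXTERNAL,1)
    e=cv2.fitEllipse(cv2.convexHull(max(cs,key=len)))
    return ((e[0][0]+.5)/6-.5+x0,(e[0][1]+.5)/6-.5+y0),e[1][0]/6,e[1][1]/6
E
python3 - <<'E'
from h import *
for n,box in (("top",(360,110,460,210)),("scene",(40,170,150,270))):
  c=cam(n)
  for v in (100,115,130):
    e=rim(c,box,v);print(n,v,e,ray(c,*e[0],.11))
  if n=='top':
    a=ray(c,401.7,139.7,.078);b=ray(c,415.5,188.7,.078);d=a-b
    print(a,b,(a+b)/2,np.linalg.norm(d),np.degrees(np.arctan2(d[1],d[0])))
    im=cv2.resize(c['img'][110:210,360:460],None,fx=6,fy=6);h=cv2.cvtColor(im,cv2.COLOR_BGR2HSV)
    m=cv2.inRange(h,(0,150,60),(8,255,255))
  else:
    u=np.array([275,425])/6+[40,170]-.4;print('clip scene',ray(c,*u,.078))
E
```

```text
top 100 ((413.77227783203125, 162.34469095865884), 40.90111287434896, 41.777905782063804) [ 0.54026122 -0.25831834  0.11      ]
top 115 ((413.90810139973956, 162.32774353027344), 40.73439025878906, 41.57079315185547) [ 0.54029288 -0.25861793  0.11      ]
top 130 ((414.0378774007161, 162.2940673828125), 40.52908579508463, 41.37220764160156) [ 0.54036197 -0.25890573  0.11      ]
[ 0.59745034 -0.24532001  0.078     ] [ 0.48401982 -0.27232089  0.078     ] [ 0.54073508 -0.25882045  0.078     ] 0.11659987071898303 13.389445240318137
scene 100 ((79.42233022054037, 207.06251525878906), 37.05904642740885, 50.51629130045573) [ 0.54354315 -0.26015069  0.11      ]
scene 115 ((79.23260498046875, 207.01378122965494), 36.59430948893229, 50.06720479329427) [ 0.54343693 -0.26055714  0.11      ]
scene 130 ((79.04452260335287, 206.93716430664062), 36.12806701660156, 49.50963338216146) [ 0.54326737 -0.26097805  0.11      ]
clip scene [ 0.6009175  -0.24590124  0.078     ]
```

Both views agree that the liner axis is near (0.541,-0.259), with the clip axis at 13.4°. The tray centre is (0.516,-0.008). I'll grip at the liner's -y side with tool y pointing outward at about -76.6°, starting by moving above it.

```bash
python3 -m inch '[[1.5,-0.4,0,0,0,0,0],[3,-0.9,0,0,0,0,0],[3,-0.9,0,0,0,0,0],[3,-0.9,0,0,0,0,0],[3,-0.9,0,0,0,0,0],[3,-0.9,0,0,0,0,0],[3,-0.9,0,0,0,0,0],[3,-0.9,0,0,0,0,0],[3,-0.9,0,0,0,0,0],[3,-0.9,0,0,0,0,0],[3,-0.9,0,0,0,0,0],[1.5,-0.4,0,0,0,0,0]]' 40
cat >> h.py <<'E'
def need(p,yaw):
    """tool-frame shift cm then rz rad to reach world p with tool x at yaw deg"""
    s=robot.sense();R=np.array(s['ee_rot']);d=R.T@(np.array(p)-s['tool_pos'])*100
    cur=np.degrees(np.arctan2(R[1,0],R[0,0]))
    print('t',round(s['time_s'],2),'pos',np.round(s['tool_pos'],4),'yaw',round(cur,2),'tz',np.round(R[:,2],4),'need cm',np.round(d,2),'rz',round(-np.radians(yaw-cur),3),'F',np.round(s['wrist_force'],1),'w',round(s['width'],3))
E
python3 -c "
from h import *
need([.551,-.300,.15],13.4)"
```

```text
time_s: 1.55
tool_pos: [0.5006, -0.3323, 0.2337]
ee_rot: [[0.921, 0.389, 0.001], [0.389, -0.921, 0.001], [0.001, -0.0, -1.0]]
wrist_force: [-0.5, 0.4, -0.4]
width: 1.001
t 1.55 pos [ 0.5006 -0.3323  0.2337] yaw 22.92 tz [ 6.e-04  8.e-04 -1.e+00] need cm [ 5.89 -1.01  8.38] rz 0.166 F [-0.5  0.4 -0.4] w 1.001
```

```bash
python3 -m inch '[[2,-0.35,1,0,0,0,0],[2,-0.35,1,0,0,0,0],[1.9,-0.3,1,0,0,0,0],[0,0,1,0,0,0.04,0],[0,0,1,0,0,0.04,0],[0,0,1,0,0,0.04,0],[0,0,0,0,0,0.04,0],[0,0,0,0,0,0,0],[0,0,0,0,0,0,0]]'
python3 - <<'E'
from h import *
need([.551,-.300,.091],13.4)
cam('wrist','w1');c=cam('top');cv2.imwrite('pics/t1.png',cv2.resize(c['img'][110:210,360:460],None,fx=6,fy=6,interpolation=cv2.INTER_CUBIC))
c=cam('wrist');print([np.round(proj(c,[.541+.046*np.cos(a),-.259+.046*np.sin(a),.11])).tolist() for a in np.radians(range(0,360,60))], proj(c,[.541,-.259,.11]))
E
```

```text
time_s: 2.45
tool_pos: [0.5494, -0.3028, 0.1736]
ee_rot: [[0.972, 0.237, -0.0], [0.237, -0.972, 0.0], [-0.0, -0.0, -1.0]]
wrist_force: [-0.0, 0.3, -0.0]
width: 1.005
t 2.45 pos [ 0.5494 -0.3028  0.1736] yaw 13.68 tz [-0.  0. -1.] need cm [ 0.23 -0.24  8.26] rz 0.005 F [-0.   0.3 -0. ] w 1.005
[[215.0, 152.0], [159.0, 168.0], [151.0, 222.0], [194.0, 256.0], [246.0, 243.0], [259.0, 192.0]] [204.28575426 206.90806824]
```

View pics/w1.png

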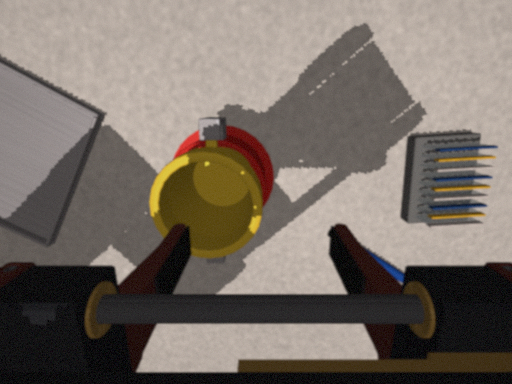

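View pics/t1.png

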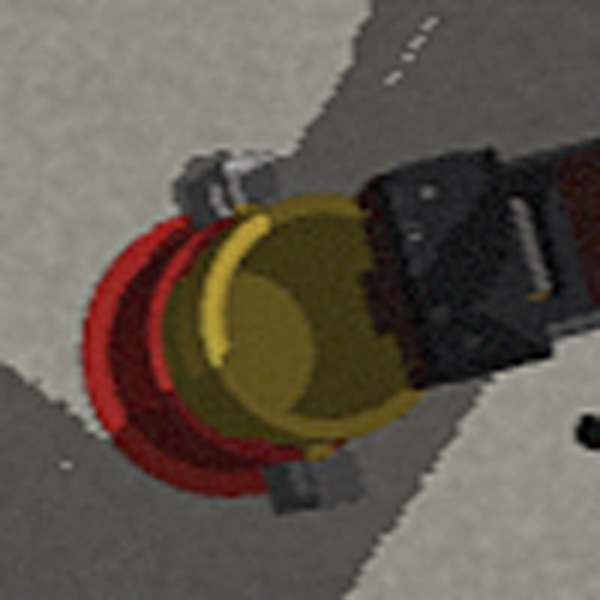

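Wrist view: the liner rim is centred near (207,203), against a predicted (204,207), so it is about 2–3 mm further out and ahead. I'll average that into the target and descend with the inner finger in the cup.

```bash
python3 -m inch '[[0.2,-0.05,0,0,0,0,0],[0.15,0,1,0,0,0.005,0],[0,0,1.2,0,0,0,0],[0,0,1.2,0,0,0,0],[0,0,1.2,0,0,0,0],[0,0,1.2,0,0,0,0],[0,0,1.2,0,0,0,0],[0,0,1.2,0,0,0,0],[0,0,0,0,0,0,0],[0,0,0,0,0,0,0]]'
python3 - <<'E'
from h import *
need([.5527,-.3014,.091],13.4)
cam('wrist','w2')
E
```

```text
time_s: 3.6
tool_pos: [0.5524, -0.3015, 0.0913]
ee_rot: [[0.973, 0.231, -0.001], [0.231, -0.973, 0.0], [-0.0, -0.001, -1.0]]
wrist_force: [-0.1, -0.1, 0.4]
width: 1.003
t 3.6 pos [ 0.5524 -0.3015  0.0913] yaw 13.34 tz [-5.e-04  5.e-04 -1.e+00] need cm [ 0.03 -0.    0.03] rz -0.001 F [-0.1 -0.1  0.4] w 1.003
```

View pics/w2.png

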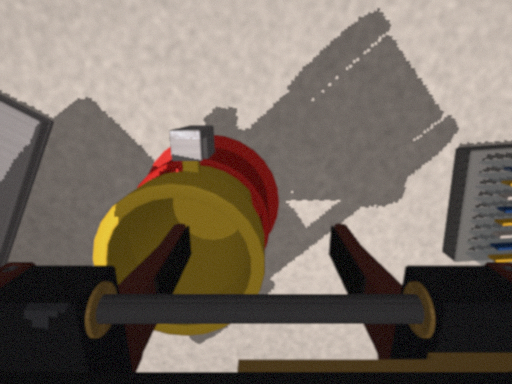

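The left finger is inside the cup and the right one outside. The wall at columns ~248–265 lies midway between the tips (190 and 330). Closing gently first.

```bash
python3 -m inch '[[0,0,0,0,0,0,150],[0,0,0,0,0,0,200],[0,0,0,0,0,0,220],[0,0,0,0,0,0,255],[0,0,0,0,0,0,255],[0,0,0,0,0,0,255],[0,0,0,0,0,0,255],[0,0,0,0,0,0,255],[0,0,0,0,0,0,255],[0,0,0,0,0,0,255]]' 12
python3 - <<'E'
from h import *
need([.5527,-.3014,.091],13.4)
print(robot.sense()['wrist_torque'])
cam('wrist','w3')
E
```

```text
time_s: 4.65
tool_pos: [0.5525, -0.3015, 0.0916]
ee_rot: [[0.973, 0.231, -0.0], [0.231, -0.973, 0.0], [-0.0, -0.0, -1.0]]
wrist_force: [-0.3, 1.2, -0.4]
width: 0.13
t 4.65 pos [ 0.5525 -0.3015  0.0916] yaw 13.34 tz [-1.e-04  2.e-04 -1.e+00] need cm [ 0.03 -0.    0.06] rz -0.001 F [-0.3  1.2 -0.4] w 0.13
[0.17374331 0.06386503 0.0091878 ]
```

View pics/w3.png

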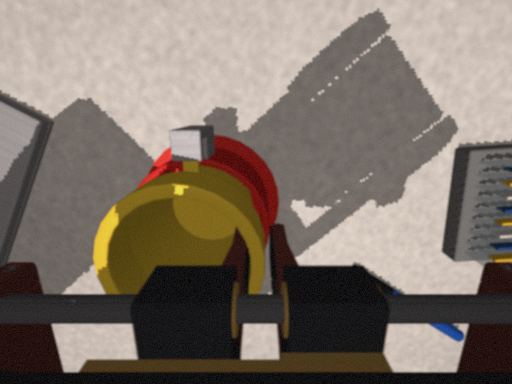

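```bash
python3 -m inch '[[0,0,0,0,0,0,255],[0,0,0,0,0,0,255],[0,0,0,0,0,0,255],[0,0,0,0,0,0,255],[0,0,0,0,0,0,255]]' 40
python3 - <<'E'
from h import *
need([.5527,-.3014,.091],13.4)
print(robot.sense()['wrist_torque'])
E
```

```text
time_s: 5.2
tool_pos: [0.5523, -0.301, 0.0917]
ee_rot: [[0.973, 0.231, -0.0], [0.231, -0.973, 0.001], [-0.0, -0.001, -1.0]]
wrist_force: [-1.3, 4.3, 4.7]
width: 0.079
t 5.2 pos [ 0.5523 -0.301   0.0917] yaw 13.33 tz [-4.e-04  1.e-03 -1.e+00] need cm [0.03 0.05 0.07] rz -0.001 F [-1.3  4.3  4.7] w 0.079
[ 1.13770462  0.34243665 -0.02115758]
```

Gripped, with modest forces. Now I twist CCW about the liner axis at a 42 mm radius, half the turn first.

```bash
python3 -m inch '[[0.25,-0.01,0,0,0,-0.06,255],[0.25,-0.01,0,0,0,-0.06,255],[0.25,-0.01,0,0,0,-0.06,255],[0.25,-0.01,0,0,0,-0.06,255],[0.25,-0.01,0,0,0,-0.06,255],[0.25,-0.01,0,0,0,-0.06,255],[0,0,0,0,0,0,255]]'
python3 - <<'E'
from h import *
need([.5527,-.3014,.091],13.4)
print(robot.sense()['wrist_torque'])
E
```

```text
time_s: 5.9
tool_pos: [0.5669, -0.2956, 0.0919]
ee_rot: [[0.829, 0.559, 0.001], [0.559, -0.829, -0.001], [0.001, 0.001, -1.0]]
wrist_force: [0.4, 2.1, 4.8]
width: 0.08
t 5.9 pos [ 0.5669 -0.2956  0.0919] yaw 34.0 tz [ 1.2e-03 -5.0e-04 -1.0e+00] need cm [-1.5  -0.31  0.09] rz 0.36 F [0.4 2.1 4.8] w 0.08
[ 0.66282648  0.06635547 -0.09402426]
```

```bash
python3 -m inch '[[0.25,-0.01,0,0,0,-0.06,255],[0.25,-0.01,0,0,0,-0.06,255],[0.25,-0.01,0,0,0,-0.06,255],[0.25,-0.01,0,0,0,-0.06,255],[0.25,-0.01,0,0,0,-0.06,255],[0.25,-0.01,0,0,0,-0.06,255],[0,0,0,0,0,0,255]]'
python3 - <<'E'
from h import *
need([.5527,-.3014,.091],13.4)
print(robot.sense()['wrist_torque'])
cam('wrist','w4');c=cam('top');cv2.imwrite('pics/t4.png',cv2.resize(c['img'][110:210,360:460],None,fx=6,fy=6,interpolation=cv2.INTER_CUBIC))
E
```

```text
time_s: 6.6
tool_pos: [0.5767, -0.2849, 0.0918]
ee_rot: [[0.58, 0.815, -0.0], [0.815, -0.58, -0.0], [-0.0, 0.0, -1.0]]
wrist_force: [-0.2, 1.6, 5.0]
width: 0.079
t 6.6 pos [ 0.5767 -0.2849  0.0918] yaw 54.55 tz [-0.e+00 -2.e-04 -1.e+00] need cm [-2.74 -1.    0.08] rz 0.718 F [-0.2  1.6  5. ] w 0.079
[ 0.59614621  0.39405261 -0.11715837]
```

View pics/w4.png

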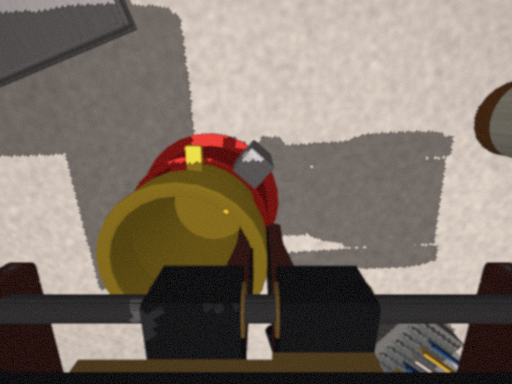

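View pics/t4.png

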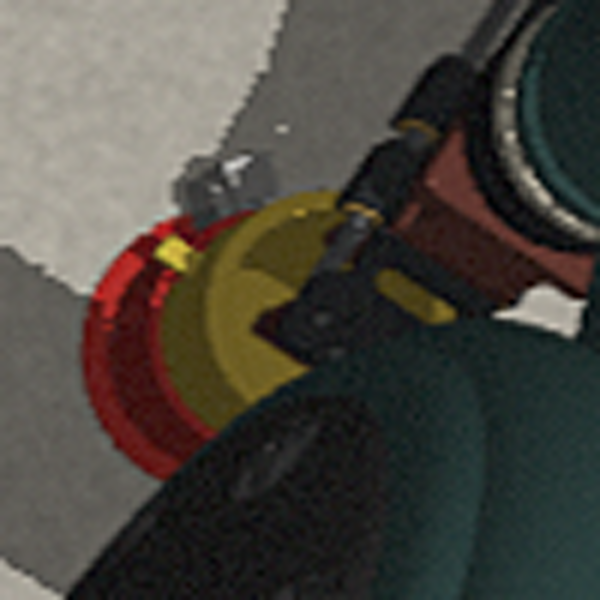

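The ear, at wrist (193,155), turned with the tool and is clear of the clip at (253,160). Lifting straight up.

```bash
python3 -m inch '[[0,0,-0.4,0,0,0,255],[0,0,-0.8,0,0,0,255],[0,0,-1.2,0,0,0,255],[0,0,-1.2,0,0,0,255],[0,0,-1.2,0,0,0,255],[0,0,-1.2,0,0,0,255],[0,0,-1.2,0,0,0,255],[0,0,-1.2,0,0,0,255],[0,0,-1.2,0,0,0,255],[0,0,-1.0,0,0,0,255],[0,0,-0.5,0,0,0,255],[0,0,0,0,0,0,255]]'
python3 - <<'E'
from h import *
need([.5506,-.0319,.2],54.6)
cam('wrist','w5');cam('scene','s5')
E
```

```text
time_s: 7.9
tool_pos: [0.5771, -0.2851, 0.2035]
ee_rot: [[0.579, 0.815, 0.001], [0.815, -0.579, -0.001], [0.0, 0.001, -1.0]]
wrist_force: [-0.2, -0.1, -2.0]
width: 0.081
t 7.9 pos [ 0.5771 -0.2851  0.2035] yaw 54.59 tz [ 1.2e-03 -6.0e-04 -1.0e+00] need cm [ 19.1  -16.83   0.33] rz -0.0 F [-0.2 -0.1 -2. ] w 0.081
```

View pics/w5.png

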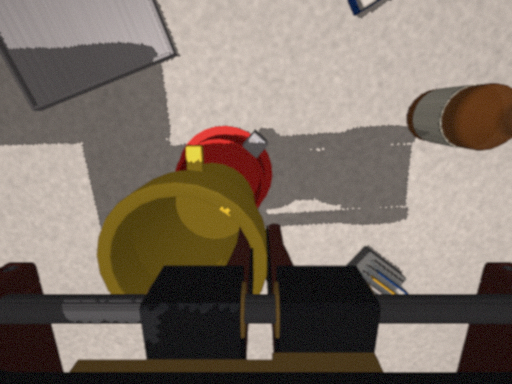

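View pics/s5.png

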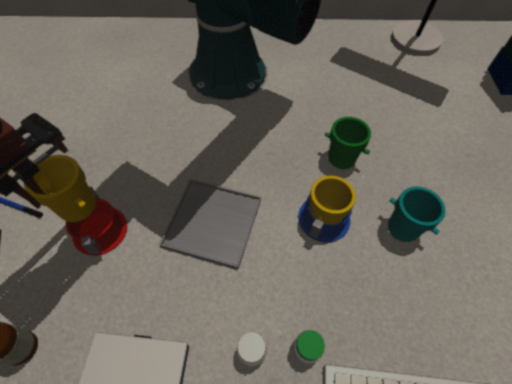

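The cup is clear of the clips, upright and firmly held (-2 N extra at the wrist). Carrying it over the tray.

```bash
python3 -m inch '[[0.9,-0.8,0,0,0,0,255],[1.5,-1.3,0,0,0,0,255],[1.8,-1.58,0,0,0,0,255],[1.8,-1.58,0,0,0,0,255],[1.8,-1.58,0,0,0,0,255],[1.8,-1.58,0,0,0,0,255],[1.8,-1.58,0,0,0,0,255],[1.8,-1.58,0,0,0,0,255],[1.8,-1.58,0,0,0,0,255],[1.8,-1.58,0,0,0,0,255],[1.4,-1.3,0,0,0,0,255],[0.9,-0.8,0,0,0,0,255]]'
python3 -m inch '[[0,0,0,0,0,0,255],[0,0,0,0,0,0,255]]'
python3 - <<'E'
from h import *
need([.5506,-.0319,.0917],54.6)
cam('wrist','w6');cam('scene','s6')
E
```

```text
time_s: 9.2
tool_pos: [0.5486, -0.0288, 0.2024]
ee_rot: [[0.578, 0.816, -0.001], [0.816, -0.578, 0.001], [-0.0, -0.002, -1.0]]
wrist_force: [-0.3, -0.7, -1.3]
width: 0.077
time_s: 9.4
tool_pos: [0.55, -0.0314, 0.2027]
ee_rot: [[0.579, 0.816, -0.0], [0.816, -0.579, -0.0], [-0.0, 0.0, -1.0]]
wrist_force: [0.8, 0.2, -2.5]
width: 0.082
t 9.4 pos [ 0.55   -0.0314  0.2027] yaw 54.65 tz [-0.e+00 -3.e-04 -1.e+00] need cm [ 0.    0.08 11.1 ] rz 0.001 F [ 0.8  0.2 -2.5] w 0.082
```

View pics/w6.png

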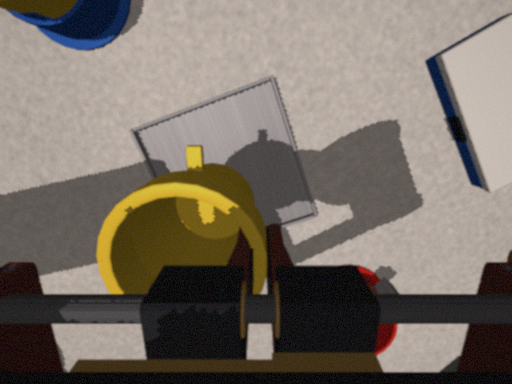

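View pics/s6.png

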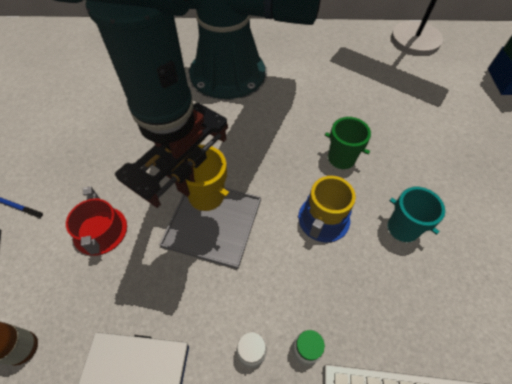

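The cup is upright over the tray, with its foot inside the tray outline. Lowering to just above the floor (contact expected at TCP z ≈ 0.091).

```bash
python3 -m inch '[[0,0,0.6,0,0,0,255],[0,0,1.2,0,0,0,255],[0,0,1.5,0,0,0,255],[0,0,1.5,0,0,0,255],[0,0,1.5,0,0,0,255],[0,0,1.5,0,0,0,255],[0,0,1.2,0,0,0,255],[0,0,0.8,0,0,0,255],[0,0,0.6,0,0,0,255],[0,0,0.3,0,0,0,255],[0,0,0.1,0,0,0,255],[0,0,0,0,0,0,255]]'
python3 -m inch '[[0,0,0.1,0,0,0,255],[0,0,0,0,0,0,255]]'
python3 -m inch '[[0,0,0.1,0,0,0,255],[0,0,0,0,0,0,255]]'
python3 -c "
from h import *
cam('scene','s7');cam('wrist','w7')"
```

```text
time_s: 10.7
tool_pos: [0.5504, -0.0317, 0.0949]
ee_rot: [[0.579, 0.815, 0.001], [0.815, -0.579, -0.0], [0.0, 0.0, -1.0]]
wrist_force: [-0.2, -0.4, -1.1]
width: 0.078
time_s: 10.9
tool_pos: [0.5503, -0.0317, 0.094]
ee_rot: [[0.579, 0.815, 0.001], [0.815, -0.579, -0.0], [0.0, 0.001, -1.0]]
wrist_force: [-0.4, 0.4, -1.4]
width: 0.087
time_s: 11.1
tool_pos: [0.5501, -0.0316, 0.0927]
ee_rot: [[0.579, 0.815, 0.0], [0.815, -0.579, 0.0], [0.0, 0.0, -1.0]]
wrist_force: [0.0, -0.6, -1.7]
width: 0.084
```

View pics/s7.png

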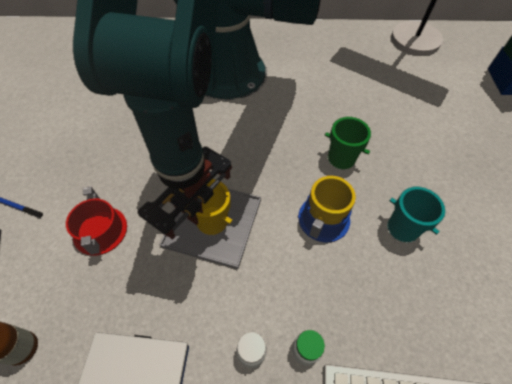

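```bash
for i in 1; do python3 -m inch '[[0,0,0.1,0,0,0,255],[0,0,0,0,0,0,255]]' | grep -E "pos|force"; done
python3 -m inch '[[0,0,0.1,0,0,0,255],[0,0,0,0,0,0,255]]' | grep -E "pos|force"
python3 -m inch '[[0,0,0.05,0,0,0,255],[0,0,0,0,0,0,255]]' | grep -E "pos|force"
```

```text
tool_pos: [0.55, -0.0316, 0.0916]
wrist_force: [0.2, 0.1, -1.4]
tool_pos: [0.5505, -0.0318, 0.091]
wrist_force: [0.0, -0.5, 2.0]
tool_pos: [0.5507, -0.0319, 0.0908]
wrist_force: [-0.9, -1.4, 5.7]
```

The wrist force rose from -1.4 to +5.7 N at z≈0.091, so the cup is on the tray floor. Opening.

```bash
python3 -m inch '[[0,0,0,0,0,0,225],[0,0,0,0,0,0,210],[0,0,0,0,0,0,180],[0,0,0,0,0,0,140],[0,0,0,0,0,0,90],[0,0,0,0,0,0,60],[0,0,0,0,0,0,60],[0,0,0,0,0,0,60]]'
python3 -c "
from h import *
cam('wrist','w8')"
```

```text
time_s: 12.6
tool_pos: [0.5501, -0.0316, 0.0902]
ee_rot: [[0.579, 0.815, -0.0], [0.815, -0.579, 0.0], [0.0, -0.0, -1.0]]
wrist_force: [0.5, 0.4, 0.2]
width: 0.68
```

View pics/w8.png

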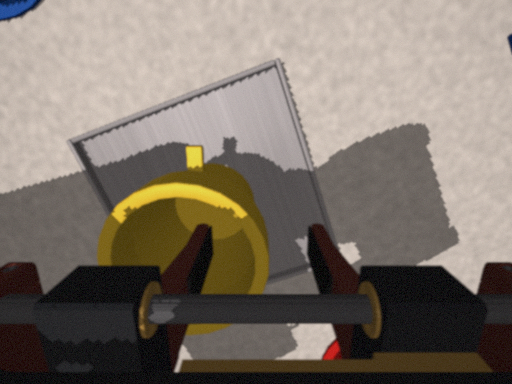

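The cup stands in the tray and the fingers are clear on both sides. Retreating straight up, then back clear of the view.

```bash
python3 -m inch '[[0,0,-0.6,0,0,0,60],[0,0,-1.2,0,0,0,60],[0,0,-1.5,0,0,0,60],[0,0,-1.5,0,0,0,60],[0,0,-1.5,0,0,0,60],[0,0,-1.5,0,0,0,60],[0,0,-2,0,0,0,60],[0,0,-2,0,0,0,60],[0,0,-1.5,0,0,0,60],[0,0,0,0,0,0,60]]' | grep -E "time|pos|force"
python3 -m inch '[[-1,1,0,0,0,0,60],[-2,2,0,0,0,0,60],[-2,2,0,0,0,0,60],[-2,2,0,0,0,0,60],[-2,2,0,0,0,0,60],[-2,2,0,0,0,0,60],[-2,2,0,0,0,0,60],[-1,1,0,0,0,0,60],[0,0,0,0,0,0,60],[0,0,0,0,0,0,60]]' | grep -E "time|pos|force"
python3 - <<'E'
from h import *
cam('scene','s9');c=cam('top','t9')
e=rim(c,(220,110,350,230),95);print(e,ray(c,*e[0],.109))
E
```

```text
time_s: 13.65
tool_pos: [0.5518, -0.0319, 0.2264]
wrist_force: [-0.3, 1.0, 0.2]
time_s: 14.65
tool_pos: [0.5824, -0.2263, 0.2224]
wrist_force: [0.8, 0.3, 0.4]
((298.68100992838544, 174.726079305013), 40.52279917399088, 45.14705912272135) [ 0.51787123 -0.00403002  0.109     ]
```

View pics/s9.png

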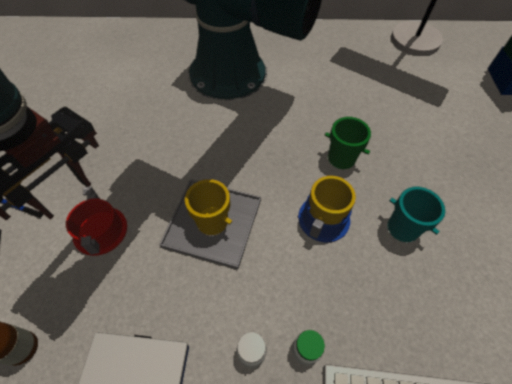

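View pics/t9.png

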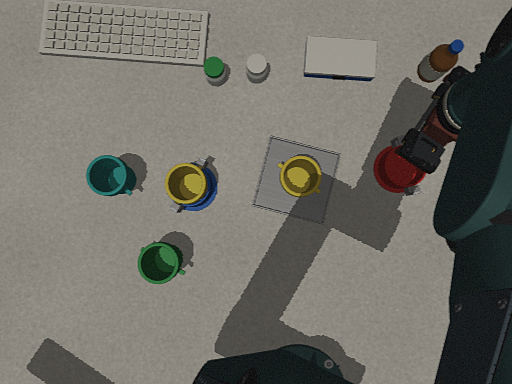

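Top view: the cup stands upright in the tray at (300,175), the red holder is empty, and the blue holder's cup is still at (187,184). Handing in.

```bash
python3 -c "
from h import *
s=robot.sense();print(s['time_s'],s['wrist_force'],abs(np.array(s['joint_vel'])).max())
print(robot.sign_off())"
```

```text
14.75 [ 0.05689167  1.20666834 -0.30260143] 0.397699222432121
the job is handed in; nothing more can be done
None
```

I gripped the yellow liner by its rim at its -y side and twisted it about 41° counter-clockwise, which cleared the ears from the clips. I then lifted it straight up about 112 mm, lowered it onto the tray floor until the wrist felt contact (about 6 N), and released it. I handed the job in at 14.75 s.

- **Placement:** the last pictures show the cup upright near the tray centre, at about (0.518, -0.004) against a measured tray centre of (0.516, -0.008).
- **Surroundings:** the red holder is empty, and the other cup in the blue holder and the look-alikes are where they were. The gripper is clear of everything.
- **Forces:** wrist force read about 7 N at most at the ends of moves.
- **Disagreement:** the cameras differed by 2–3 mm on where the liner started, so I used an average. No check failed.

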